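# Fit the ringed roller to the strap embosser and bolt it in

### The arm

A 7-joint arm with a two-finger parallel gripper is mounted at the origin on a cart in front of the work surface, level with it; the furniture and walls round the work are solid. World frame = base frame: x ahead of the robot, y to its left, z up, the work surface at z = 0. Lengths are in m, angles in rad, forces in N, time in s.
With the tool pointing down it reaches from about 0.4 to 0.875 m from the base axis. Payload 19.3 kg.
Tool frame: the origin (TCP) lies where the fingers leave the gripper's body, on its centre line; the fingertips stand bot.tip_reach ahead of it and the grasp point (between the pads) lies 54 mm ahead of it (bot.tip_reach is the distance from the TCP to the fingertips, in m); z points along the fingers, y is the line along which they close (so a half turn about z gives the same grasp; the last joint's range is limited). The gripper opens to 85 mm and grips with 20 to 120 N. Pads are 22 mm wide; open, the fingers measure 114 mm over their backs; the gripper's body (76 mm by 85 mm) begins 54 mm behind the grasp point. The pads swing forward as they close: fully open they stand 13 mm farther back than shut.
Start: joints at [-1.261, 0.521, -0.036, 1.599, 0.021, 1.021, -0.113], TCP at [0.232, 0.58, 0.304] pointing down, gripper open.
Joint ranges: [-2.91, 2.91], [-0.3, 2.13], [-1.5, 1.42], [0.17, 2.43], [-1.26, 4.41], [0.16, 1.93], [-2.52, 2.52]. Speed limits (rad/s): [1.89, 1.89, 2.39, 2.39, 3.01, 3.01, 3.01].

### API

Orientations are given as [roll, pitch, yaw] about the fixed x, y, z axes, in that order (R = Rz(yaw) Ry(pitch) Rx(roll)).
In Python, from workcell import bot gives the robot as it stands. The module is installed in compiled form; this text tells all that it offers.
- The arm moves only by the shell command python3 -m jog 'ROWS' [FORCE]. ROWS is JSON, a list that holds one entry, the list of rows, each a list of 7 numbers: the shift along the tool's x, y, z in mm, then the turn, a rotation vector about the tool's x, y, z in rad, then the opening, from 0 (shut) to 1 (fully open). In form: [[[tx, ty, tz, wx, wy, wz, fingers], ...]]. A call has 1 to 5 rows; each row shifts and turns the commanded pose from where the row before left it, along the tool's axes as they then stand; what a row does not reach is not made up. A row lasts 1/10 s, in which the tool goes at most 50 mm and 8.59 degrees, less where a joint would pass 70% of its speed; a pose out of reach is approached as far as the arm can. A call is refused whole if a number of a shift passes 50 or a number of a turn 0.15, either way. A call with a gripper value outside its range is refused whole. The fingers move at their own pace and stop on an object; FORCE is the grip in N (left out, the last holds). Time passes only in rows, so rows that do not move let the fingers close. It gives the time, the measured TCP pose, the force, the opening and the grip force at its end, in the units of the state.
- bot.observe(): the state, without advancing time (a new reading comes with each control period).
- bot.grab_frame(name): name is "scene" or "top"; returns a dict with "img" (480x640x3 uint8, red, green, blue), "intrinsics" (3x3 intrinsics, pixels), "R" (3x3) and "t" (3): a world point X has camera coordinates R X + t. Camera axes: x right, y down, z forward; pixel columns grow to the right and rows downward; lengths in m; the calibration is good to about 2 mm. A picture is of the moment at which its call begins. There is no depth.
- bot.job_done(): hands the job in; it is judged then, once.
Trained networks look in a picture, given as the dict that the camera call returned (one of the last four; its "shot" number tells which), for a name from the list of things; names that differ only in an ending like _2 or _b are one class to them, and where a whole thing is asked for, a point or a joint stands for the part that bears it (a point fixed in the world has none). Each returns a list of dicts, best first, with "conf" (0 to 1); they miss things now and then, are a little off and sometimes report something else, mostly with a low value. They report only what shows in the picture. A call takes as long as a camera call.
- bot.trace(query, picture): "region" (480x640 bool, what is visible of it).
- bot.spot_point(query, picture): "xyz" ([x, y, z] in m, in world coordinates, good to about 4 mm: a listed point, or the origin of a listed thing).
The state is a dict: "clock": time; "qpos": joint angles; "qd": joint speeds; "joint_efforts": joint torques, N m; "position": TCP position; "tool_rot": TCP orientation; "force": force on the tool from outside, world axes, zero at the start; "moment": the same for the moment, N m; "grip_width": finger opening in m; "finger_force": force on a finger pad.
Only numpy, scipy, OpenCV 4.12 (cv2) and the standard library are available. Lean on these libraries where they do the work, as an engineer would, in place of code of your own. Each camera call takes 0.05 s, during which the arm holds its last target. There are 200 camera calls.

### The job

Fit the brass roller with the three raised rings to the strap embosser: take it from the wooden rack and press it level into the two bearings until the sprung jaw has snapped shut over one end of its shaft. Then shoot the barrel bolt right across over the other end and turn its handle fully down into the notch. Leave the waisted roller in the rack and the other things on the bench as they are.

Things in the scene. Friction and masses are not known exactly. Their poses are not given: they have to be found in the camera images.
- ringed_roller_mid (a point): Centre of the brass roller to fit, lying level along its y axis, ends alike, 0.28 kg. Body 42 mm long, 36 mm across its three rings; 12 mm shaft, 64 mm over its flat ends. In the rack only these shaft ends stand free to grip; in the embosser the cheeks enclose them and only the body can be held: it must be set down and regrasped in between, for example on the pad.
- waisted_roller_mid (a point): Centre of the other brass roller: same length and shaft, but a narrow waist (36 mm at the ends of its body, 22 mm in the middle). It lies in the other groove of the rack and stays there.
- rack: Wooden rack, fixed, inside an open cardboard tray (walls 96 mm high, straps in it up to 90 mm). Origin under its middle on the table. Block 104 (x) x 38 (y) mm on a foot 106 x 72 x 10 mm; two grooves along y at x = -24 and +24 mm, 38 mm wide, floor at z = 36, walls up to z = 69 mm. The rollers' axes lie along y at z = 54 mm; which roller is in which groove varies.
- pad: Pale flat nylon punching pad, 85 (x) x 120 (y) x 18 mm, fixed, lying free on the bench between the robot and the embosser. Origin under its middle, on the table.
- seat (a point): Where the roller's centre belongs in the grey embosser, 66 mm above the bench. y: roller's axis; x: the way the bolt locks, roughly towards the robot; z up. Forks from 24 to 35.5 mm out on both sides, slots 15 mm wide, bottom 60 mm and top 86 mm above the bench, flared mouths, closed by outer walls. 48 mm between the cheeks, free for fingers down to 42 mm height. Bolt at -y, jaw at +y.
- jaw (a joint): Sprung hinged steel jaw over the +y fork, in rad: 0 shut, its nose over the slot from the +x side 9 mm above the seated shaft's axis; at most 0.3. A shaft pressed straight down on its sloping top pushes it about 0.13 aside with 5 to 12 N; it then springs back over the shaft by itself.
- bolt (a joint): Slide of the barrel bolt in m: 0 drawn back, grows as it moves along the seat's +x across the -y fork just above the seated shaft (a shaft that is not down blocks it); stop at 0.042. Friction about 1.5 N. The handle can drop into the notch only above 0.037.
- bolt_handle (a joint): Turn of the bolt's handle about the bolt's axis, in rad: at 0 it points out along the seat's -y and 25 degrees up; grows downward. Until the bolt is across, a plate stops it at about 0.12. 1.22 (45 degrees below level) is fully down in the notch. Stiff: stays where it is left, about 1.3 N at the ball turns it.
- handle_ball (a point): Centre of the dark 14 mm ball on the end of the bolt's handle, 40 mm from the bolt's axis, on a 7 mm stem; it moves with the bolt. Free for fingers from above and on both its sides along the seat's x.
- notch (a point): Point on the bolt's axis, 78.5 mm above the bench, opposite the middle of the keeper notch; axes as the seat's. The stem is there when joint bolt reads 0.040. The notch is 12.5 mm wide, cut in an upright steel plate 10 to 14 mm out from the bolt's axis towards -y, top edge 78 mm above the bench.
- tin: Round tin with yellow lid, 65 mm across, 31 mm high, in the cardboard tray; bystander. Origin under its middle.
- wax: Yellow wax block, 36 x 55 x 23 mm, on the bench beyond the embosser; bystander. Origin under its middle.
- bottle: Dark dropper bottle, 37 mm across, 105 mm high, on the bench beyond the embosser; bystander. Origin under its middle.

How it is judged:
By the outcome, as a careful person would: the job done as asked, in the order asked, and still so for the second after the job is handed in, with the robot touching nothing.
It also fails if it takes over 64 s, if anything falls off the work surface, if the arm or the gripper's body presses on something with over 40 N, if the wrist force passes 120 N, or if a joint passes its speed limit or range.

## Working session

There is one attempt and no reset: what is moved stays moved. The work goes in short steps, Python scripts to look and compute and a shell command to move; the robot and the scene stay as the last step left them, time stands still between calls to the robot, and variables do not carry over. Pictures are saved under pics/ and viewed, at most 10 in all, crops included, and the job is handed in when it is done.

```bash
mkdir -p pics; cat > h.py <<'E'
import numpy as np, cv2
from workcell import bot
from scipy.spatial.transform import Rotation as Ro
def snap(n,f=None):
    d=bot.grab_frame(n)
    if f: cv2.imwrite('pics/'+f,d['img'][:,:,::-1])
    return d
def proj(d,X):
    c=d['R']@np.array(X)+d['t']; p=d['intrinsics']@c; return p[:2]/p[2]
def ray(d,uv):
    r=np.linalg.inv(d['intrinsics'])@np.array([uv[0],uv[1],1.]); return -d['R'].T@d['t'], d['R'].T@r
def tri(obs):
    A=np.zeros((3,3));b=np.zeros(3)
    for d,uv in obs:
        o,r=ray(d,uv); r=r/np.linalg.norm(r); P=np.eye(3)-np.outer(r,r); A+=P;b+=P@o
    return np.linalg.solve(A,b)
def onz(d,uv,z):
    o,r=ray(d,uv); return o+r*(z-o[2])/r[2]
def st():
    s=bot.observe(); print({k:np.round(s[k],4).tolist() for k in ('clock','qpos','position','tool_rot','force','grip_width','finger_force')}); return s
E
python3 - <<'E'
from h import *
s=st(); print(bot.tip_reach)
names="ringed_roller_mid waisted_roller_mid rack pad seat jaw bolt handle_ball notch tin wax bottle".split()
for c in ('scene','top'):
    d=snap(c,c+'0.png'); print(c,'cam',(-d['R'].T@d['t']).round(3), d['R'][2].round(2))
    for n in names:
        try: print(n,[(np.round(r['xyz'],3).tolist(),round(r['conf'],2),proj(d,r['xyz']).round().tolist()) for r in bot.spot_point(n,d)[:2]])
        except Exception as e: print(n,e)
E
```

```text
{'clock': 0.0, 'qpos': [-1.2612, 0.522, -0.0363, 1.6, 0.0212, 1.0211, -0.1128], 'position': [0.2316, 0.5802, 0.3033], 'tool_rot': [-3.1405, 0.0001, 2.7618], 'force': [-0.8669, 0.5726, 0.6915], 'grip_width': 0.0851, 'finger_force': 0.0}
0.0726
scene cam [0.059 1.116 0.917] [ 0.35 -0.69 -0.63]
ringed_roller_mid [([0.478, 0.195, 0.055], 0.79, [333.0, 264.0])]
waisted_roller_mid [([0.51, 0.157, 0.055], 0.75, [327.0, 249.0])]
rack [([0.496, 0.18, 0.0], 0.7, [327.0, 276.0]), ([0.646, 0.499, -0.001], 0.18, [186.0, 348.0])]
pad [([0.355, 0.29, 0.001], 0.95, [365.0, 330.0])]
seat [([0.463, 0.36, 0.064], 0.98, [302.0, 311.0])]
jaw it knows: bottle, handle_ball, notch, pad, rack, ringed_roller_mid, seat, tin, waisted_roller_mid, wax
bolt it knows: bottle, handle_ball, notch, pad, rack, ringed_roller_mid, seat, tin, waisted_roller_mid, wax
handle_ball [([0.477, 0.458, 0.094], 0.43, [270.0, 331.0])]
notch [([0.47, 0.404, 0.077], 0.89, [288.0, 320.0])]
tin [([0.511, 0.154, 0.055], 0.7, [327.0, 249.0])]
wax [([0.648, 0.436, -0.0], 0.76, [204.0, 326.0])]
bottle [([0.644, 0.496, -0.002], 0.74, [188.0
[... 229 characters left out ...]
21.0, 240.0])]
pad [([0.362, 0.29, 0.001], 0.57, [266.0, 302.0])]
seat [([0.46, 0.364, 0.068], 0.73, [228.0, 254.0])]
jaw it knows: bottle, handle_ball, notch, pad, rack, ringed_roller_mid, seat, tin, waisted_roller_mid, wax
bolt it knows: bottle, handle_ball, notch, pad, rack, ringed_roller_mid, seat, tin, waisted_roller_mid, wax
handle_ball [([0.574, -0.116, 0.003], 0.56, [458.0, 208.0]), ([0.474, 0.458, 0.095], 0.41, [178.0, 245.0])]
notch [([0.469, 0.406, 0.073], 0.86, [207.0, 249.0]), ([0.496, 0.176, -0.0], 0.18, [321.0, 241.0])]
tin [([0.574, -0.117, 0.003], 0.68, [459.0, 208.0])]
wax [([0.648, 0.434, -0.004], 0.8, [204.0, 168.0])]
bottle [([0.646, 0.498, 0.002], 0.64, [174.0, 167.0])]
```

```bash
python3 - <<'E'
import cv2
a=cv2.imread('pics/top0.png')[190:340,150:390]; cv2.imwrite('pics/top0c.png',cv2.resize(a,(800,500),interpolation=cv2.INTER_CUBIC))
a=cv2.imread('pics/scene0.png')[200:380,160:420]; cv2.imwrite('pics/scene0c.png',cv2.resize(a,(800,554),interpolation=cv2.INTER_CUBIC))
E
```

```text
(no output)
```

View pics/top0c.png

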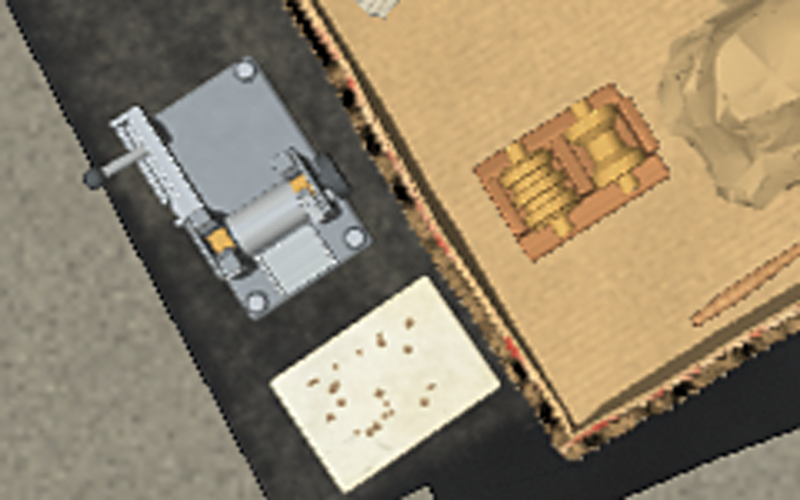

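View pics/scene0c.png

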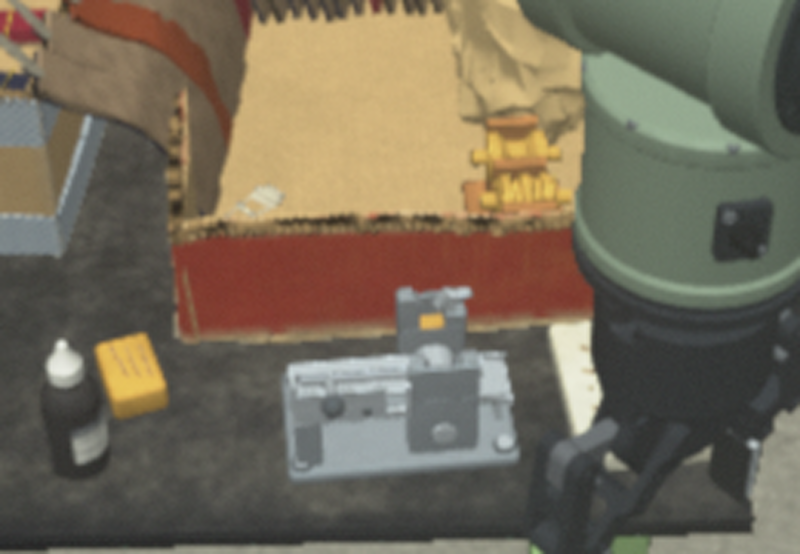

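The top crop shows the ringed roller in the left groove at crop (540,190), i.e. full-frame pixel (312,247). The waisted roller is at crop (605,140). The embosser's forks are at crop (218,240), bolt side, and (302,188), jaw side. The ball is at crop (93,180). The scene crop agrees, with the arm hiding part of the pad. Next I measure orientations and average.

```bash
cat > meas.py <<'E'
from h import *
def avg(names,k=3):
    P={n:[] for n in names}; U={n:{} for n in names}; D={}
    for c in ('top','scene'):
        for i in range(k):
            d=snap(c); D[c]=d
            for n in names:
                rs=[r for r in bot.spot_point(n,d) if n!='handle_ball' or r['xyz'][2]>.04]
                if rs: P[n].append(rs[0]['xyz']); U[n].setdefault(c,[]).append(proj(d,rs[0]['xyz']))
    out={}
    for n in names:
        if len(U[n])==2: t=tri([(D[c],np.median(U[n][c],0)) for c in U[n]])
        else: t=np.full(3,np.nan)
        print(n,'avg',np.median(P[n],0).round(4),'std',np.std(P[n],0).round(4),'tri',t.round(4)); out[n]=t
    return out,D
E
python3 - <<'E'
from meas import *
o,D=avg("ringed_roller_mid waisted_roller_mid rack pad seat handle_ball notch".split())
d=D['top']
def ang(m,z):
    c,_=cv2.findContours(m.astype(np.uint8),cv2.RETR_EXTERNAL,cv2.CHAIN_APPROX_NONE); c=max(c,key=cv2.contourArea)[:,0].astype(float)
    w=np.array([onz(d,p,z)[:2] for p in c],dtype=np.float32); r=cv2.minAreaRect(w*1000); return r
for n,z in (('ringed_roller_mid',.054),('waisted_roller_mid',.054),('rack',.05),('pad',.018),('seat',.05),('handle_ball',.08)):
    try:
        t=bot.trace(n,d)
        if t: print(n,t[0]['conf'],ang(t[0]['region'],z))
    except Exception as e: print(n,e)
f=lambda u,v:(150+u/3.333,190+v/3.333)
for nm,a,b,z in (('roller ends',(515,152),(563,228),.054),('forks',(218,240),(302,188),.07),('bolt side',(130,120),(200,222),.08)):
    A,B=onz(d,f(*a),z),onz(d,f(*b),z); print(nm,A.round(4),B.round(4),'yaw',np.arctan2(*(B-A)[1::-1]))
E
```

```text
ringed_roller_mid avg [0.4796 0.197  0.0549] std [0.0016 0.0007 0.0011] tri [0.4802 0.1967 0.0539]
waisted_roller_mid avg [0.5076 0.1573 0.0534] std [0.0009 0.0017 0.0014] tri [0.5072 0.1582 0.0561]
rack avg [ 4.950e-01  1.772e-01 -2.000e-04] std [0.0008 0.0012 0.0024] tri [ 0.4952  0.1772 -0.0034]
pad avg [0.3588 0.2899 0.0009] std [0.0013 0.0008 0.0013] tri [0.3579 0.2896 0.0024]
seat avg [0.46   0.3617 0.067 ] std [0.0168 0.0766 0.0057] tri [0.4588 0.3637 0.0713]
handle_ball avg [0.475  0.4556 0.0926] std [0.0149 0.1109 0.0158] tri [0.4492 0.435  0.1394]
notch avg [0.4685 0.4057 0.077 ] std [0.0015 0.0025 0.0013] tri [0.4678 0.4062 0.0811]
ringed_roller_mid 0.64 ((481.7821960449219, 194.36734008789062), (65.74458312988281, 34.84510040283203), 36.54307174682617)
waisted_roller_mid 0.54 ((507.99896240234375, 155.01138305664062), (66.10946655273438, 38.568695068359375), 29.476177215576172)
rack 0.81 ((502.34521484375, 161.7741241455078), (70.8848876953125, 78.00582122802734), 34.925899505615234)
pad 0.6 ((359.7882080078125, 288.6494445800781), (86.80953216552734, 119.53479766845703), 35.863956451416016)
seat 0.92 ((472.8316955566406, 386.65216064453125), (160.31056213378906, 129.60305786132812), 39.928565979003906)
handle_ball 0.56 ((486.817626953125, 448.5453796386719), (10.852272033691406, 40.96154022216797), 28.301557540893555)
roller ends [0.5025 0.2104 0.054 ] [0.4566 0.1797 0.054 ] yaw -2.5520495471226856
forks [0.4434 0.3879 0.07  ] [0.4762 0.3383 0.07  ] yaw -0.9872077847247575
bolt side [0.5139 0.4421 0.08  ] [0.4537 0.3974 0.08  ] yaw -2.5034189283324317
```

```bash
cat > plan.py <<'E'
import sys
from h import *
# plan.py x y z yawdeg : first turn (tool z), then shift in tool axes
x,y,z,yw=map(float,sys.argv[1:5]); s=st()
R0=Ro.from_euler('xyz',s['tool_rot']); R1=Ro.from_euler('xyz',[np.pi,0,np.radians(yw)])
print('rotvec tool',(R0.inv()*R1).as_rotvec().round(3)); d=np.array([x,y,z])-s['position']
print('shift mm in final tool axes',(R1.inv().apply(d)*1000).round(1),'in present axes',(R0.inv().apply(d)*1000).round(1))
E
python3 plan.py .480 .197 .25 125
```

```text
{'clock': 3.8, 'qpos': [-1.2612, 0.5214, -0.0363, 1.5995, 0.0212, 1.0211, -0.1128], 'position': [0.2317, 0.5804, 0.3039], 'tool_rot': [-3.1415, 0.0, 2.7618], 'force': [0.2336, 0.266, 0.0032], 'grip_width': 0.0858, 'finger_force': 0.0}
rotvec tool [-0.    0.    0.58]
shift mm in final tool axes [-456.5  -16.6   53.9] in present axes [-372.7 -264.1   53.9]
```

```bash
python3 -m jog '[[[0,0,0,0,0,0.145,1],[0,0,0,0,0,0.145,1],[0,0,0,0,0,0.145,1],[0,0,0,0,0,0.145,1],[-40,0,0,0,0,0,1]]]' 60
python3 -m jog '[[[-45,-2,5,0,0,0,1],[-45,-2,5,0,0,0,1],[-45,-2,5,0,0,0,1],[-45,-2,5,0,0,0,1],[-45,-2,5,0,0,0,1]]]'
python3 -m jog '[[[-45,-2,5,0,0,0,1],[-45,-2,5,0,0,0,1],[-45,-2,5,0,0,0,1],[-45,-1,5,0,0,0,1],[0,0,0,0,0,0,1]]]'
python3 plan.py .480 .197 .16 125
```

```text
clock: 4.3
position: [0.2513, 0.5504, 0.3033]
tool_rot: [-3.141, -0.002, 2.181]
force: [0.8, -0.2, -0.4]
grip_width: 0.0852
finger_force: 0.0
clock: 4.8
position: [0.3762, 0.3561, 0.2789]
tool_rot: [3.141, -0.0, 2.182]
force: [1.5, 1.5, 0.4]
grip_width: 0.0855
finger_force: 0.0
clock: 5.3
position: [0.4757, 0.2008, 0.2587]
tool_rot: [-3.141, 0.002, 2.174]
force: [-0.1, 1.5, 0.3]
grip_width: 0.0857
finger_force: 0.0
{'clock': 5.3, 'qpos': [-0.6548, 0.4149, 0.1828, 1.9381, -0.0996, 0.7974, 0.1862], 'position': [0.4757, 0.2008, 0.2587], 'tool_rot': [-3.1412, 0.0021, 2.1744], 'force': [-0.1402, 1.5372, 0.3078], 'grip_width': 0.0857, 'finger_force': 0.0}
rotvec tool [-0.     0.002 -0.007]
shift mm in final tool axes [-5.6  1.4 98.7] in present axes [-5.3  1.5 98.7]
```

```bash
python3 -m jog '[[[-6,1.5,30,0,0,0,1],[0,0,35,0,0,0,1],[0,0,35,0,0,0,1],[0,0,0,0,0,0,1],[0,0,0,0,0,0,1]]]' 60
python3 - <<'E'
from h import *
s=st()
for c in ('top','scene'):
    d=snap(c); 
    a=d['img'][200:290,260:380] if c=='top' else d['img'][220:310,280:400]
    cv2.imwrite(f'pics/a_{c}.png',cv2.resize(a[:,:,::-1],(780,585),interpolation=cv2.INTER_CUBIC))
E
```

```text
clock: 5.8
position: [0.4778, 0.2022, 0.1594]
tool_rot: [-3.141, -0.0, 2.182]
force: [0.3, 0.2, 0.5]
grip_width: 0.0856
finger_force: 0.0
{'clock': 5.8, 'qpos': [-0.6186, 0.5756, 0.1404, 1.9989, -0.1401, 0.5768, 0.228], 'position': [0.4778, 0.2022, 0.1594], 'tool_rot': [-3.1409, -0.0, 2.1817], 'force': [0.335, 0.1877, 0.4614], 'grip_width': 0.0856, 'finger_force': 0.0}
```

View pics/a_scene.png

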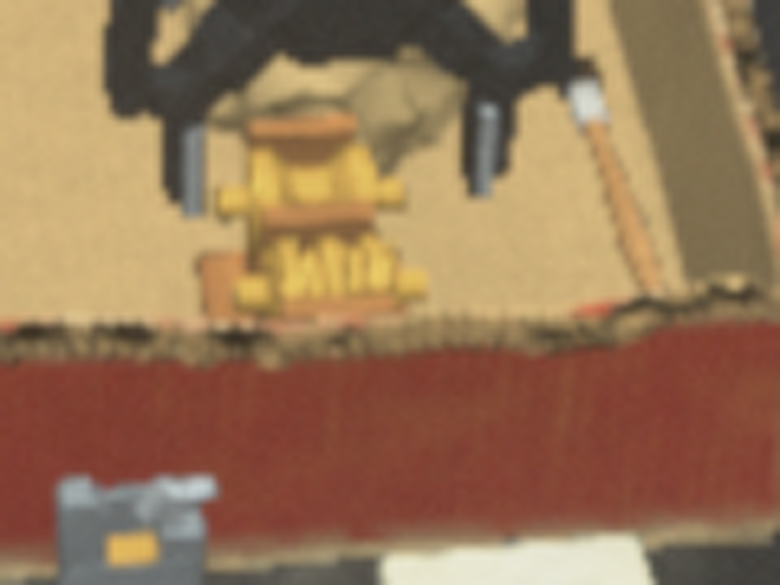

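The crop shows both fingers open, at columns 190 and 485. The ringed roller's ends are at (255,290) and (410,283), and the fingers straddle that line. I shift the rest of the way and go down.

```bash
python3 -m jog '[[[-6,-1,15,0,0,0,1],[0,0,20,0,0,0,1],[0,0,17,0,0,0,1],[0,0,0,0,0,0,1],[0,0,0,0,0,0,1]]]' 60
python3 -m jog '[[[0,0,0,0,0,0,0.5],[0,0,0,0,0,0,0.5],[0,0,0,0,0,0,0.5],[0,0,0,0,0,0,0.5],[0,0,0,0,0,0,0.5]]]' 60
```

```text
clock: 6.4
position: [0.4809, 0.1969, 0.1083]
tool_rot: [3.14, 0.0, 2.182]
force: [-0.5, 0.1, 1.4]
grip_width: 0.0851
finger_force: 0.0
clock: 6.9
position: [0.481, 0.197, 0.1085]
tool_rot: [3.14, 0.0, 2.182]
force: [-3.6, -1.4, 18.6]
grip_width: 0.0621
finger_force: 60.4
```

```bash
python3 -m jog '[[[0,0,-10,0,0,0,0.5],[0,0,-20,0,0,0,0.5],[0,0,-25,0,0,0,0.5],[0,0,-30,0,0,0,0.5],[0,0,0,0,0,0,0.5]]]' 60
python3 - <<'E'
from h import *
s=st()
for c in ('scene',):
    d=snap(c); g=proj(d,s['position']-[0,0,.054]); print(g); u,v=map(int,g)
    cv2.imwrite(f'pics/b_{c}.png',cv2.resize(d['img'][v-45:v+45,u-60:u+60,::-1],(780,585),interpolation=cv2.INTER_CUBIC))
E
```

```text
clock: 7.4
position: [0.4816, 0.1971, 0.1958]
tool_rot: [3.136, 0.001, 2.181]
force: [0.6, -0.1, -2.5]
grip_width: 0.0622
finger_force: 66.1
{'clock': 7.4, 'qpos': [-0.6204, 0.5147, 0.158, 1.9796, -0.1284, 0.6512, 0.2301], 'position': [0.4816, 0.1971, 0.1958], 'tool_rot': [3.1362, 0.0005, 2.1814], 'force': [0.5895, -0.1123, -2.4877], 'grip_width': 0.0622, 'finger_force': 66.1374}
[331.82601068 231.69906525]
```

View pics/b_scene.png

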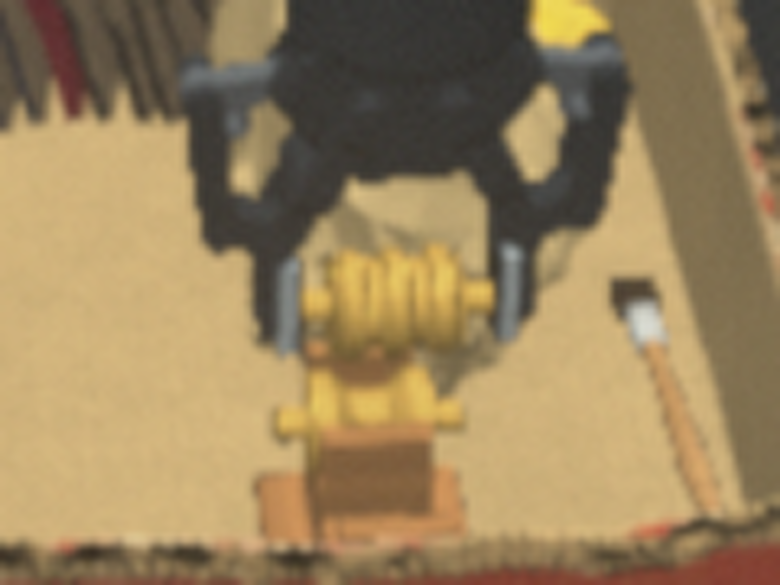

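The ringed roller is held level by its shaft ends at crop (400,298), clear of the rack. The waisted roller is still in its groove at (370,410). Next is the pad.

```bash
python3 -m jog '[[[0,0,-20,0,0,0.14,0.5],[0,0,0,0,0,0.14,0.5],[0,0,0,0,0,0.14,0.5],[0,0,0,0,0,0.14,0.5],[0,0,0,0,0,0.14,0.5]]]' 60
python3 -m jog '[[[0,0,0,0,0,0.14,0.5],[0,0,0,0,0,0.14,0.5],[0,0,0,0,0,0.14,0.5],[0,0,0,0,0,0.14,0.5],[0,0,0,0,0,0.14,0.5]]]'
python3 -m jog '[[[0,0,0,0,0,0.135,0.5],[0,0,0,0,0,0,0.5],[0,0,0,0,0,0,0.5]]]'
python3 plan.py .353 .298 .11 37
```

```text
clock: 7.95
position: [0.48, 0.1965, 0.2114]
tool_rot: [-3.141, 0.001, 1.476]
force: [-0.0, -0.4, -2.7]
grip_width: 0.0616
finger_force: 66.6
clock: 8.45
position: [0.48, 0.1965, 0.2114]
tool_rot: [-3.141, 0.001, 0.776]
force: [-1.0, -0.1, -2.2]
grip_width: 0.062
finger_force: 66.6
clock: 8.75
position: [0.4801, 0.1967, 0.2115]
tool_rot: [3.141, 0.001, 0.651]
force: [-0.7, 0.6, -3.2]
grip_width: 0.0617
finger_force: 66.6
{'clock': 8.75, 'qpos': [-0.9296, 0.5605, 0.5901, 1.984, -0.4581, 0.7314, -0.9812], 'position': [0.4801, 0.1967, 0.2115], 'tool_rot': [3.1414, 0.0009, 0.6512], 'force': [-0.6793, 0.5653, -3.1668], 'grip_width': 0.0617, 'finger_force': 66.6248}
rotvec tool [0.    0.001 0.005]
shift mm in final tool axes [ -40.5 -157.4  101.5] in present axes [ -39.6 -157.6  101.5]
```

```bash
python3 -m jog '[[[-8,-32,0,0,0,0,0.5],[-8,-32,0,0,0,0,0.5],[-8,-32,0,0,0,0,0.5],[-8,-32,0,0,0,0,0.5],[-8,-30,10,0,0,0,0.5]]]'
python3 -m jog '[[[0,0,30,0,0,0,0.5],[0,0,30,0,0,0,0.5],[0,0,31,0,0,0,0.5],[0,0,0,0,0,0,0.5],[0,0,0,0,0,0,0.5]]]'
python3 -m jog '[[[0,0,4,0,0,0,0.5],[0,0,4,0,0,0,0.5],[0,0,4,0,0,0,0.5],[0,0,4,0,0,0,0.5],[0,0,0,0,0,0,0.5]]]'
```

```text
clock: 9.25
position: [0.3523, 0.2997, 0.2024]
tool_rot: [-3.141, -0.001, 0.651]
force: [-0.3, 1.3, -3.4]
grip_width: 0.0621
finger_force: 66.7
clock: 9.75
position: [0.3535, 0.2982, 0.1114]
tool_rot: [3.142, 0.001, 0.648]
force: [0.7, -0.2, -1.6]
grip_width: 0.0619
finger_force: 67.5
clock: 10.25
position: [0.3531, 0.2986, 0.0946]
tool_rot: [3.142, 0.0, 0.647]
force: [-0.4, 0.9, -2.2]
grip_width: 0.0619
finger_force: 67.5
```

Now slow until contact.

```bash
python3 -m jog '[[[0,0,2,0,0,0,0.5],[0,0,1,0,0,0,0.5],[0,0,0,0,0,0,0.5]]]'
python3 -m jog '[[[0,0,1,0,0,0,0.5],[0,0,0,0,0,0,0.5]]]'
python3 -m jog '[[[0,0,1,0,0,0,0.5],[0,0,0,0,0,0,0.5]]]'
```

```text
clock: 10.55
position: [0.3532, 0.2986, 0.0918]
tool_rot: [3.142, 0.0, 0.647]
force: [-0.0, -0.3, -2.3]
grip_width: 0.0617
finger_force: 67.5
clock: 10.75
position: [0.3533, 0.2987, 0.0909]
tool_rot: [3.142, -0.0, 0.647]
force: [-0.4, 0.5, -2.8]
grip_width: 0.0618
finger_force: 67.6
clock: 10.95
position: [0.3536, 0.2988, 0.0906]
tool_rot: [-3.141, -0.001, 0.646]
force: [-2.7, -1.8, 20.8]
grip_width: 0.0619
finger_force: 69.5
```

```bash
python3 -m jog '[[[0,0,-0.8,0,0,0,0.5],[0,0,0,0,0,0,0.86],[0,0,0,0,0,0,0.86],[0,0,0,0,0,0,0.86]]]'
python3 -m jog '[[[0,0,-5,0,0,0,0.86],[0,0,-20,0,0,0,0.86],[0,0,-30,0,0,0,0.86],[0,0,-30,0,0,0,0.86],[0,0,0,0,0,0,0.86]]]'
python3 - <<'E'
from h import *
s=st()
d=snap('scene'); u,v=map(int,proj(d,[.3535,.2987,.036])); print(u,v)
cv2.imwrite(f'pics/c.png',cv2.resize(d['img'][v-60:v+45,u-80:u+60,::-1],(780,585),interpolation=cv2.INTER_CUBIC))
d2=snap('top'); print(proj(d2,[.3535,.2987,.036]))
o=[]
for q in (d,d2):
    r=bot.spot_point('ringed_roller_mid',q); print([(x['xyz'],x['conf']) for x in r[:2]])
    if r:o.append((q,proj(q,r[0]['xyz'])))
if len(o)==2: print(tri(o))
E
```

```text
clock: 11.35
position: [0.3532, 0.2987, 0.0907]
tool_rot: [3.142, 0.0, 0.647]
force: [0.9, 0.6, 0.6]
grip_width: 0.0736
finger_force: 0.0
clock: 11.85
position: [0.354, 0.2993, 0.1787]
tool_rot: [-3.141, -0.004, 0.647]
force: [-0.2, 1.1, 0.5]
grip_width: 0.0737
finger_force: 0.0
{'clock': 11.85, 'qpos': [-1.2544, 0.5451, 0.5671, 2.1444, -0.5292, 0.5858, -1.2276], 'position': [0.354, 0.2993, 0.1787], 'tool_rot': [-3.1406, -0.004, 0.6466], 'force': [-0.2424, 1.0864, 0.5485], 'grip_width': 0.0737, 'finger_force': 0.0}
365 320
[259.8252988  307.30209347]
[([0.3498, 0.2986, 0.0376], 0.57)]
[]
```

View pics/c.png

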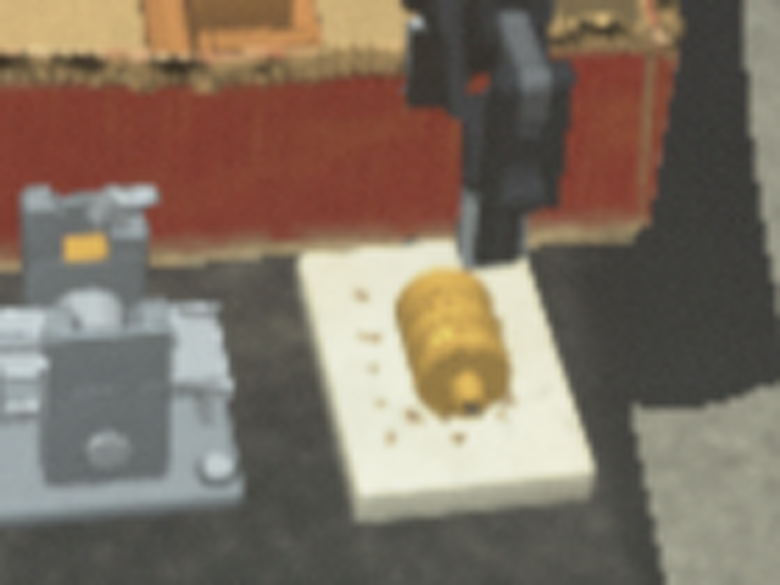

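The roller rests level on the pad at crop (455,340), pixel (367,321), as predicted. Now I turn and regrasp it by the body, and refine the embosser's pose in the meantime.

```bash
python3 -m jog '[[[0,0,0,0,0,-0.145,0.75],[0,0,0,0,0,-0.145,0.75],[0,0,0,0,0,-0.145,0.75],[0,0,0,0,0,-0.145,0.75],[0,0,0,0,0,-0.145,0.75]]]'
python3 -m jog '[[[0,0,0,0,0,-0.145,0.75],[0,0,0,0,0,-0.145,0.75],[0,0,0,0,0,-0.145,0.75],[0,0,0,0,0,-0.145,0.75],[0,0,0,0,0,-0.145,0.75]]]'
python3 -m jog '[[[0,0,0,0,0,-0.121,0.75],[0,0,0,0,0,0,0.75],[0,0,0,0,0,0,0.75]]]'
python3 plan.py .3534 .2987 .095 127.1
python3 - <<'E'
from meas import *
o,D=avg(["seat","notch","handle_ball"],3)
for c in ('top','scene'): 
    np.savez('cal_'+c,**{k:D[c][k] for k in ('img','intrinsics','R','t')})
d=D['top']; u,v=map(int,proj(d,[.475,.38,.07])); print(u,v)
cv2.imwrite('pics/e.png',cv2.resize(d['img'][v-44:v+44,u-58:u+58,::-1],(773,586),interpolation=cv2.INTER_CUBIC))
E
```

```text
clock: 12.55
position: [0.353, 0.2983, 0.1749]
tool_rot: [-3.141, 0.001, 1.377]
force: [0.1, 0.9, -0.5]
grip_width: 0.0638
finger_force: 0.0
clock: 13.05
position: [0.353, 0.2983, 0.1749]
tool_rot: [-3.14, 0.0, 2.102]
force: [-0.1, -1.0, 0.3]
grip_width: 0.0639
finger_force: 0.0
clock: 13.35
position: [0.3532, 0.2983, 0.1752]
tool_rot: [-3.141, -0.0, 2.213]
force: [0.4, 0.2, 0.4]
grip_width: 0.0639
finger_force: 0.0
{'clock': 13.35, 'qpos': [-0.9257, 0.4806, 0.1242, 2.131, -0.1126, 0.537, -0.076], 'position': [0.3532, 0.2983, 0.1752], 'tool_rot': [-3.1406, -0.0001, 2.2134], 'force': [0.4046, 0.232, 0.4276], 'grip_width': 0.0639, 'finger_force': 0.0}
rotvec tool [-0.001 -0.    -0.005]
shift mm in final tool axes [ 0.2  0.4 80.2] in present axes [ 0.2  0.5 80.2]
seat avg [0.4596 0.3637 0.0675] std [0.0027 0.0016 0.0025] tri [0.4595 0.3643 0.0684]
notch avg [0.4677 0.4022 0.0753] std [0.0035 0.015  0.0039] tri [0.4658 0.4051 0.0818]
handle_ball avg [0.4768 0.4568 0.0935] std [0.0023 0.0021 0.0009] tri [0.4769 0.4571 0.0908]
219 246
```

View pics/e.png

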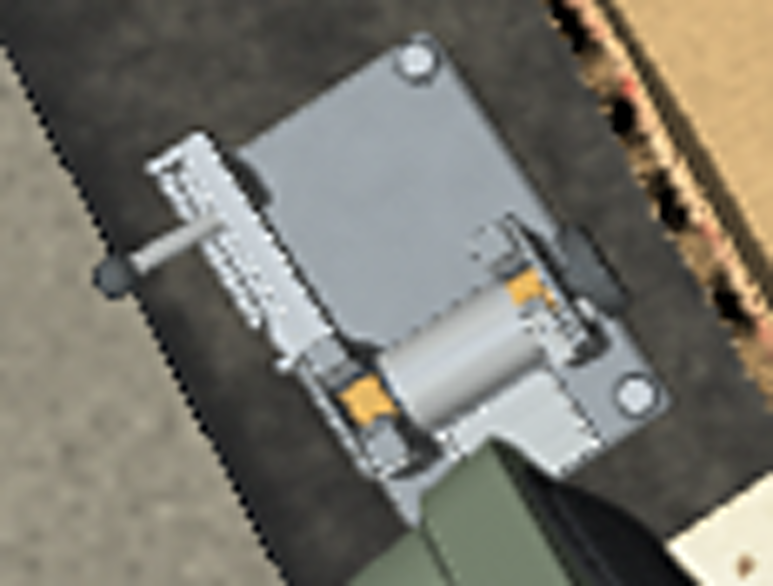

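The crop shows the embosser. The bronze bearing floors are at (370,398) and (530,287), the base's right edge runs (430,40) to (665,400), and the ball is at (115,277). I turn these into angles while regrasping.

```bash
python3 -m jog '[[[0,0.4,25,0,0,0,0.75],[0,0,25,0,0,0,0.75],[0,0,20,0,0,0,0.75],[0,0,10,0,0,0,0.75],[0,0,0,0,0,0,0.75]]]' 100
python3 -m jog '[[[0,0,0,0,0,0,0.2],[0,0,0,0,0,0,0.2],[0,0,0,0,0,0,0.2],[0,0,0,0,0,0,0.2],[0,0,0,0,0,0,0.2]]]' 100
python3 - <<'E'
from h import *
d=np.load('cal_top.npz')
f=lambda p:(161+(p[0]+.5)/6.664-.5,202+(p[1]+.5)/6.66-.5)
for nm,a,b,z in (('base edge',(430,40),(665,400),.012),('base back',(240,150),(415,38),.012),('screws',(417,60),(637,396),.014),('forks',(370,398),(530,287),.060),('bolt',(200,135),(330,340),.085),('anvil up',(385,350),(505,288),.05),('anvil lo',(430,425),(550,355),.05)):
    A,B=onz(d,f(a),z),onz(d,f(b),z); print(nm,A.round(4),B.round(4),((A+B)/2).round(4),'yaw',np.degrees(np.arctan2(*(B-A)[1::-1])).round(1))
E
```

```text
clock: 15.05
position: [0.3533, 0.2985, 0.0949]
tool_rot: [-3.14, 0.0, 2.218]
force: [0.5, 0.3, -0.0]
grip_width: 0.0639
finger_force: 0.0
clock: 15.55
position: [0.3538, 0.2991, 0.0969]
tool_rot: [3.14, -0.0, 2.218]
force: [-2.4, -2.1, 14.2]
grip_width: 0.0333
finger_force: 98.0
base edge [0.561  0.3822 0.012 ] [0.448  0.3032 0.012 ] [0.5045 0.3427 0.012 ] yaw -145.0
base back [0.5241 0.4414 0.012 ] [0.5615 0.387  0.012 ] [0.5428 0.4142 0.012 ] yaw -55.5
screws [0.5542 0.3858 0.014 ] [0.449  0.3119 0.014 ] [0.5016 0.3488 0.014 ] yaw -144.9
forks [0.445  0.3883 0.06  ] [0.4802 0.3408 0.06  ] [0.4626 0.3646 0.06  ] yaw -53.5
bolt [0.522  0.4382 0.085 ] [0.4614 0.3966 0.085 ] [0.4917 0.4174 0.085 ] yaw -145.5
anvil up [0.4602 0.3861 0.05  ] [0.4802 0.3499 0.05  ] [0.4702 0.368  0.05  ] yaw -61.0
anvil lo [0.4375 0.3713 0.05  ] [0.4599 0.3352 0.05  ] [0.4487 0.3533 0.05  ] yaw -58.1
```

```bash
python3 -m jog '[[[0,0,-10,0,0,0,0.2],[0,0,-30,0,0,0,0.2],[0,0,-35,0,0,0,0.2],[0,0,-35,0,0,0.037,0.2],[0,0,0,0,0,0,0.2]]]' 100
python3 -m jog '[[[0,0,0,0,0,0,0.2],[0,0,0,0,0,0,0.2]]]'
python3 plan.py .460 .364 .185 125
```

```text
clock: 16.05
position: [0.3546, 0.2998, 0.2101]
tool_rot: [3.135, -0.002, 2.179]
force: [-0.5, 0.8, -3.9]
grip_width: 0.0331
finger_force: 100.4
clock: 16.25
position: [0.3532, 0.2987, 0.2052]
tool_rot: [-3.141, 0.0, 2.181]
force: [0.5, -0.3, -2.3]
grip_width: 0.0331
finger_force: 100.4
{'clock': 16.25, 'qpos': [-0.9509, 0.4259, 0.154, 2.112, -0.1106, 0.612, -0.1092], 'position': [0.3532, 0.2987, 0.2052], 'tool_rot': [-3.1407, 0.0001, 2.1814], 'force': [0.4947, -0.2533, -2.261], 'grip_width': 0.0331, 'finger_force': 100.4206}
rotvec tool [-0.001  0.    -0.   ]
shift mm in final tool axes [ -7.7 125.   20.2] in present axes [ -7.7 125.   20.1]
```

```bash
python3 -m jog '[[[-2,31,0,0,0,0,0.2],[-2,31,0,0,0,0,0.2],[-2,31,0,0,0,0,0.2],[-2,32,0,0,0,0,0.2],[0,0,20,0,0,0,0.2]]]'
python3 -m jog '[[[0,0,0,0,0,0,0.2],[0,0,0,0,0,0,0.2]]]'
python3 - <<'E'
from meas import *
s=st()
p=s['position']-[0,0,.059]
ims=[]
for c in ('scene','top'):
    d=snap(c); print(c,proj(d,p)); np.savez('cal2_'+c,**{k:d[k] for k in ('img','intrinsics','R','t')})
    r=bot.spot_point('ringed_roller_mid',d); print([(np.round(x['xyz'],4),round(x['conf'],2)) for x in r[:2]])
    r=bot.spot_point('seat',d); print([(np.round(x['xyz'],4),round(x['conf'],2)) for x in r[:2]])
    if c=='scene':
        u,v=map(int,proj(d,p)); print(u,v)
        cv2.imwrite('pics/f.png',cv2.resize(d['img'][v-35:v+55,u-60:u+60,::-1],(780,585),interpolation=cv2.INTER_CUBIC))
E
```

```text
clock: 16.75
position: [0.4638, 0.3656, 0.1856]
tool_rot: [3.138, 0.0, 2.18]
force: [-0.7, -0.2, -3.3]
grip_width: 0.033
finger_force: 100.7
clock: 16.95
position: [0.4599, 0.3632, 0.1847]
tool_rot: [-3.139, 0.0, 2.181]
force: [0.3, -0.0, -1.6]
grip_width: 0.0332
finger_force: 100.5
{'clock': 16.95, 'qpos': [-0.8732, 0.6184, 0.1485, 1.8086, -0.1293, 0.727, -0.0449], 'position': [0.4599, 0.3632, 0.1847], 'tool_rot': [-3.1386, 0.0005, 2.1808], 'force': [0.2569, -0.029, -1.5728], 'grip_width': 0.0332, 'finger_force': 100.5496}
scene [302.84483121 289.29433871]
[(array([0.458 , 0.3629, 0.1214]), 0.66), (array([0.3575, 0.2874, 0.0017]), 0.53)]
[(array([0.4599, 0.3599, 0.0628]), 0.96)]
302 289
top [223.48633523 252.94667961]
[(array([ 0.3621,  0.2892, -0.0016]), 0.62)]
[(array([6.437e-01, 5.002e-01, 6.000e-04]), 0.41)]
```

View pics/f.png

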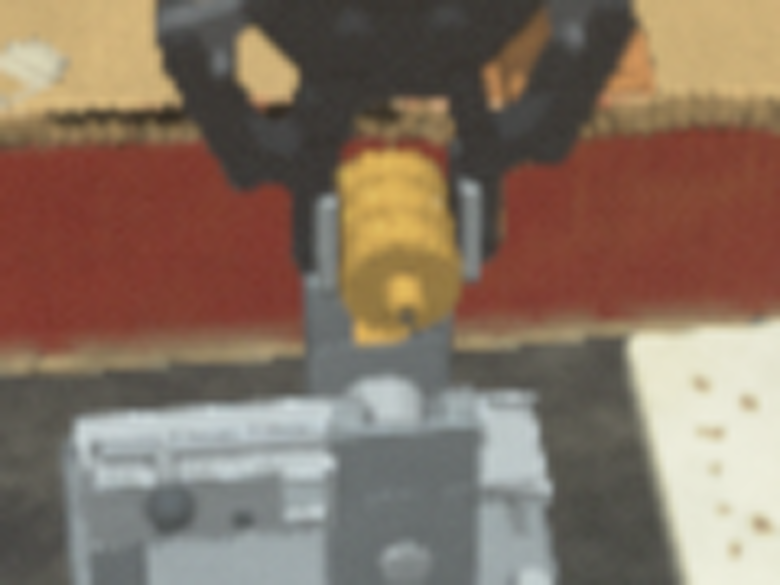

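Roller held level: near shaft end at (403,297) crop. The near cheek spans columns 330–480 and the far cheek 305–455. I check their midlines against the seat estimate.

```bash
python3 - <<'E'
from h import *
d=np.load('cal2_scene.npz'); u=np.array([-.819,-.574]); v=np.array([.574,-.819]); S=np.array([.460,.364])
f=lambda p:(242+(p[0]+.5)/6.5-.5,254+(p[1]+.5)/6.5-.5)
for nm,p,z in (('near cheek top',(405,430),.086),('far cheek',(380,350),.075),('roller near end',(403,294),.126)):
    P=onz(d,f(p),z); print(nm,P.round(4),'seat frame mm',((P[:2]-S)@u*1000).round(1),((P[:2]-S)@v*1000).round(1))
# pixel per mm along seat x and predicted slot pixels
for y in (-.03,.03):
    for z in (.06,.086): print(y,z,((proj(d,np.r_[S+v*y,z])-[242,254])*6.5).round(0))
for y in (-.032,.032): print('shaft',y,((proj(d,np.r_[.4599+v[0]*y,.3632+v[1]*y,.1257])-[242,254])*6.5).round(0))
E
```

```text
near cheek top [0.4389 0.3978 0.086 ] seat frame mm -2.1 -39.8
far cheek [0.4661 0.3628 0.075 ] seat frame mm -4.2 4.5
roller near end [0.4464 0.3855 0.126 ] seat frame mm -1.2 -25.4
-0.03 0.06 [405. 465.]
-0.03 0.086 [406. 402.]
0.03 0.06 [381. 323.]
0.03 0.086 [382. 260.]
shaft -0.032 [409. 306.]
shaft 0.032 [383. 156.]
```

```bash
python3 -m jog '[[[0.5,0.5,10,0,0,0,0.2],[0,0,10,0,0,0,0.2],[0,0,10,0,0,0,0.2],[0,0,0,0,0,0,0.2],[0,0,0,0,0,0,0.2]]]' 110
python3 -m jog '[[[0,0,4,0,0,0,0.2],[0,0,4,0,0,0,0.2],[0,0,0,0,0,0,0.2]]]'
python3 -m jog '[[[0,0,3,0,0,0,0.2],[0,0,0,0,0,0,0.2]]]'
python3 -m jog '[[[0,0,3,0,0,0,0.2],[0,0,0,0,0,0,0.2]]]'
```

```text
clock: 17.75
position: [0.4606, 0.3645, 0.1553]
tool_rot: [-3.141, 0.0, 2.181]
force: [-1.0, 0.2, -1.7]
grip_width: 0.0329
finger_force: 110.9
clock: 18.05
position: [0.4605, 0.3645, 0.1472]
tool_rot: [-3.141, 0.0, 2.181]
force: [0.3, -0.1, -2.9]
grip_width: 0.033
finger_force: 111.0
clock: 18.25
position: [0.4609, 0.3647, 0.1446]
tool_rot: [3.141, 0.0, 2.181]
force: [1.2, 1.4, -2.9]
grip_width: 0.0325
finger_force: 111.3
clock: 18.45
position: [0.4612, 0.365, 0.1418]
tool_rot: [3.14, 0.0, 2.181]
force: [3.1, 1.6, -0.6]
grip_width: 0.0328
finger_force: 111.8
```

```bash
python3 -m jog '[[[0,0,3,0,0,0,0.2],[0,0,0,0,0,0,0.2]]]'
python3 -m jog '[[[0,0,3,0,0,0,0.2],[0,0,0,0,0,0,0.2]]]'
python3 -m jog '[[[0,0,3,0,0,0,0.2],[0,0,0,0,0,0,0.2]]]'
```

```text
clock: 18.65
position: [0.461, 0.3649, 0.1386]
tool_rot: [3.141, -0.0, 2.181]
force: [4.8, 3.2, -2.3]
grip_width: 0.0332
finger_force: 111.9
clock: 18.85
position: [0.4609, 0.3649, 0.1355]
tool_rot: [3.141, -0.0, 2.181]
force: [5.5, 3.4, -3.0]
grip_width: 0.0327
finger_force: 111.8
clock: 19.05
position: [0.4604, 0.3645, 0.1321]
tool_rot: [-3.141, -0.0, 2.181]
force: [2.8, 1.8, -12.5]
grip_width: 0.0328
finger_force: 111.1
```

```bash
python3 -m jog '[[[0,0,3,0,0,0,0.2],[0,0,0,0,0,0,0.2]]]'
python3 -m jog '[[[0,0,2,0,0,0,0.2],[0,0,0,0,0,0,0.2]]]'
python3 -m jog '[[[0,0,2,0,0,0,0.2],[0,0,0,0,0,0,0.2]]]'
```

```text
clock: 19.25
position: [0.4603, 0.3642, 0.1292]
tool_rot: [-3.14, 0.0, 2.181]
force: [0.5, 0.1, -2.8]
grip_width: 0.0326
finger_force: 111.2
clock: 19.45
position: [0.4605, 0.3644, 0.1275]
tool_rot: [-3.141, 0.0, 2.181]
force: [0.4, 0.1, -1.3]
grip_width: 0.033
finger_force: 111.2
clock: 19.65
position: [0.4607, 0.3645, 0.1267]
tool_rot: [3.142, -0.0, 2.181]
force: [-6.2, -5.3, 19.6]
grip_width: 0.0331
finger_force: 114.8
```

Bottomed at the expected height (20 N upward reaction), after the jaw passed. I release and check.

```bash
python3 -m jog '[[[0,0,-0.6,0,0,0,0.2],[0,0,0,0,0,0,0.65],[0,0,0,0,0,0,0.65],[0,0,0,0,0,0,0.65],[0,0,0,0,0,0,0.65]]]'
python3 -m jog '[[[0,0,-10,0,0,0,0.65],[0,0,-25,0,0,0,0.65],[0,0,-35,0,0,0,0.65],[0,0,-35,0,0,0,0.65],[0,0,0,0,0,0,0.65]]]'
python3 -m jog '[[[35,0,0,0,0,0,0.65],[40,0,0,0,0,0,0.65],[40,0,0,0,0,0,0.65],[0,0,0,0,0,0,0.65],[0,0,0,0,0,0,0.65]]]'
python3 - <<'E'
from meas import *
s=st()
d=snap('top'); u,v=map(int,proj(d,[.475,.38,.07]))
a=cv2.resize(d['img'][v-30:v+30,u-50:u+50,::-1],(780,468),interpolation=cv2.INTER_CUBIC); cv2.imwrite('pics/g.png',a)
d2=snap('scene'); u,v=map(int,proj(d2,[.47,.4,.07]))
cv2.imwrite('pics/g2.png',cv2.resize(d2['img'][v-40:v+35,u-50:u+50,::-1],(780,585),interpolation=cv2.INTER_CUBIC))
for q in ('ringed_roller_mid','handle_ball','notch'):
  for c,x in (('top',d),('scene',d2)): print(q,c,[(np.round(r['xyz'],4),round(r['conf'],2)) for r in bot.spot_point(q,x)[:2]])
E
```

```text
clock: 20.15
position: [0.4607, 0.3646, 0.1262]
tool_rot: [-3.142, 0.0, 2.181]
force: [-0.5, -0.2, -0.6]
grip_width: 0.0557
finger_force: 0.0
clock: 20.65
position: [0.4621, 0.3655, 0.2362]
tool_rot: [3.135, -0.001, 2.18]
force: [0.8, 0.4, -0.5]
grip_width: 0.0554
finger_force: 0.0
clock: 21.15
position: [0.3941, 0.4594, 0.2313]
tool_rot: [-3.141, 0.0, 2.183]
force: [-0.1, -0.7, -0.8]
grip_width: 0.0557
finger_force: 0.0
{'clock': 21.15, 'qpos': [-1.0704, 0.5805, 0.1613, 1.728, -0.1183, 0.8428, -0.2444], 'position': [0.3941, 0.4594, 0.2313], 'tool_rot': [-3.1413, 0.0001, 2.1826], 'force': [-0.1468, -0.6867, -0.7976], 'grip_width': 0.0557, 'finger_force': 0.0}
ringed_roller_mid top [(array([0.4593, 0.3658, 0.0661]), 0.83)]
ringed_roller_mid scene [(array([0.4585, 0.3647, 0.0681]), 0.79), (array([ 0.6427,  0.4985, -0.0054]), 0.41)]
handle_ball top [(array([0.4736, 0.4538, 0.0911]), 0.5)]
handle_ball scene [(array([0.4784, 0.4591, 0.0916]), 0.58)]
notch top [(array([0.4658, 0.408 , 0.0757]), 0.74), (array([ 6.465e-01,  4.372e-01, -1.000e-04]), 0.36)]
notch scene [(array([0.4705, 0.4004, 0.0774]), 0.79)]
```

View pics/g.png

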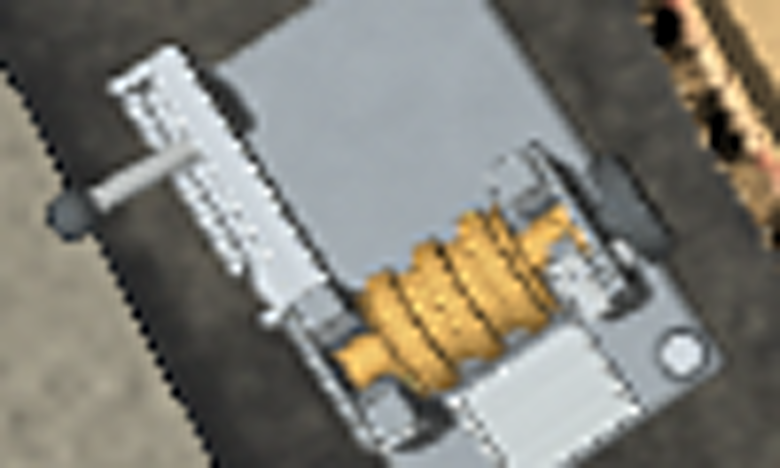

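The roller sits in both bearings. On the right, at (580,270), the jaw's nose lies over the shaft. The bolt is still back and the ball is at crop (70,215). I locate the ball.

```bash
python3 - <<'E'
from h import *
d=np.load('cal_top.npz'); u=np.array([-.819,-.574]); v=np.array([.574,-.819]); S=np.array([.4605,.3645])
p=(169+(70.5)/7.8-.5,216+(215.5)/7.8-.5)
P=onz(d,p,.0954); print('top ball',P,(P[:2]-S)@u,(P[:2]-S)@v)
d=np.load('cal2_scene.npz'); p=(242+170.5/6.5-.5,254+507.5/6.5-.5)
P=onz(d,p,.0954); print('scene ball',P,(P[:2]-S)@u,(P[:2]-S)@v)
print('model',S-.067*u-.066*v)
E
python3 plan.py .4772 .457 .20 125
```

```text
top ball [0.47810394 0.45982877 0.0954    ] -0.06913634100042579 -0.06796959486156469
scene ball [0.4779681  0.46310989 0.0954    ] -0.07090844535711135 -0.07073481101128308
model [0.477489 0.457012]
{'clock': 21.55, 'qpos': [-1.0682, 0.5803, 0.1616, 1.7281, -0.1184, 0.8426, -0.2446], 'position': [0.3953, 0.4585, 0.2314], 'tool_rot': [3.1415, 0.0, 2.1799], 'force': [-0.1847, 0.147, -0.3089], 'grip_width': 0.0558, 'finger_force': 0.0}
rotvec tool [ 0.     0.    -0.002]
shift mm in final tool axes [-48.2  66.3  31.4] in present axes [-48.1  66.4  31.4]
```

```bash
python3 -m jog '[[[-16,22,0,0,0,0,0.55],[-16,23,0,0,0,0,0.55],[-15,23,10,0,0,0,0.55],[0,0,20,0,0,0,0.55],[0,0,0,0,0,0,0.55]]]' 30
python3 -m jog '[[[0,0,20,0,0,0,0.55],[0,0,20,0,0,0,0.55],[0,0,10,0,0,0,0.55],[0,0,0,0,0,0,0.55],[0,0,0,0,0,0,0.55]]]' 30
python3 -m jog '[[[0,0,0,0,0,0,0.1],[0,0,0,0,0,0,0.1],[0,0,0,0,0,0,0.1],[0,0,0,0,0,0,0.1],[0,0,0,0,0,0,0.1]]]' 30
```

```text
clock: 22.05
position: [0.4773, 0.4581, 0.1988]
tool_rot: [-3.138, 0.001, 2.18]
force: [-0.9, 0.3, -0.2]
grip_width: 0.0469
finger_force: 0.0
clock: 22.55
position: [0.4776, 0.4596, 0.1522]
tool_rot: [3.141, -0.0, 2.181]
force: [-0.1, 1.2, -0.1]
grip_width: 0.0469
finger_force: 0.0
clock: 23.05
position: [0.4776, 0.4596, 0.1516]
tool_rot: [3.141, -0.0, 2.181]
force: [-0.4, 2.7, 1.7]
grip_width: 0.0114
finger_force: 29.2
```

Gripped at ball size. I drag the bolt across.

```bash
python3 -m jog '[[[0,-4,0,0,0,0,0.1],[0,-8,0,0,0,0,0.1],[0,-10,0,0,0,0,0.1],[0,0,0,0,0,0,0.1],[0,0,0,0,0,0,0.1]]]' 40
python3 -m jog '[[[0,-8,0,0,0,0,0.1],[0,-6,0,0,0,0,0.1],[0,-4,0,0,0,0,0.1],[0,0,0,0,0,0,0.1],[0,0,0,0,0,0,0.1]]]'
```

```text
clock: 23.55
position: [0.4588, 0.4466, 0.1513]
tool_rot: [-3.141, -0.0, 2.181]
force: [-4.2, 2.4, 1.0]
grip_width: 0.0105
finger_force: 39.0
clock: 24.05
position: [0.4445, 0.4366, 0.1513]
tool_rot: [-3.141, -0.0, 2.181]
force: [-4.1, 2.9, 3.3]
grip_width: 0.0109
finger_force: 39.2
```

```bash
python3 -m jog '[[[0,-1.5,0,0,0,0,0.1],[0,-1.5,0,0,0,0,0.1],[0,0,0,0,0,0,0.1]]]'
```

```text
clock: 24.35
position: [0.4436, 0.4357, 0.1519]
tool_rot: [3.138, -0.0, 2.181]
force: [5.3, 8.3, -0.7]
grip_width: 0.0109
finger_force: 39.2
```

```bash
python3 -m jog '[[[0,2.2,0,0,0,0,0.1],[2.4,0,6.5,0,0,0,0.1],[1.2,0,6.9,0,0,0,0.1],[0,0,6.9,0,0,0,0.1],[0,0,0,0,0,0,0.1]]]'
python3 -m jog '[[[-1.2,0,6.9,0,0,0,0.1],[-2.4,0,6.5,0,0,0,0.1],[0,0,0,0,0,0,0.1],[0,0,0,0,0,0,0.1]]]'
```

```text
clock: 24.85
position: [0.4421, 0.4389, 0.13]
tool_rot: [-3.141, 0.0, 2.181]
force: [1.3, 5.3, 0.4]
grip_width: 0.0104
finger_force: 40.6
clock: 25.25
position: [0.4442, 0.4358, 0.1169]
tool_rot: [-3.141, 0.0, 2.181]
force: [1.1, 5.9, 0.1]
grip_width: 0.0108
finger_force: 42.8
```

```bash
python3 -m jog '[[[-3.5,0,6,0,0,0,0.1],[-4.5,0,5.4,0,0,0,0.1],[0,0,0,0,0,0,0.1],[0,0,0,0,0,0,0.1]]]'
python3 -m jog '[[[-1,0,1.5,0,0,0,0.1],[0,0,0,0,0,0,0.1],[0,0,0,0,0,0,0.1]]]'
python3 - <<'E'
from meas import *
s=st()
d=snap('scene'); u,v=map(int,proj(d,[.45,.42,.06]))
cv2.imwrite('pics/k.png',cv2.resize(d['img'][v-40:v+35,u-50:u+50,::-1],(780,585),interpolation=cv2.INTER_CUBIC))
E
```

```text
clock: 25.65
position: [0.4491, 0.4288, 0.1055]
tool_rot: [-3.141, 0.0, 2.18]
force: [2.7, 2.9, -0.5]
grip_width: 0.0109
finger_force: 44.9
clock: 25.95
position: [0.4495, 0.4283, 0.1046]
tool_rot: [3.142, 0.0, 2.18]
force: [3.0, 2.8, 2.7]
grip_width: 0.0107
finger_force: 45.1
{'clock': 25.95, 'qpos': [-0.9395, 0.7798, 0.1237, 1.7426, -0.1476, 0.6282, -0.1219], 'position': [0.4495, 0.4283, 0.1046], 'tool_rot': [3.1416, 0.0003, 2.1805], 'force': [2.9951, 2.8349, 2.7113], 'grip_width': 0.0107, 'finger_force': 45.0615}
```

View pics/k.png

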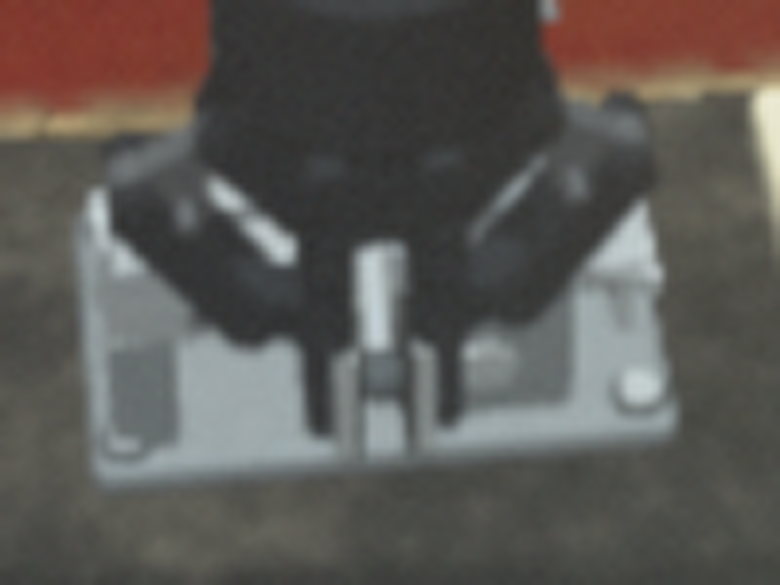

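The picture shows the ball at (383,372) between the fingers, with the stem pointing down. I press slightly more to feel the stop.

```bash
python3 -m jog '[[[-1.2,0,1.2,0,0,0,0.1],[0,0,0,0,0,0,0.1]]]'
python3 -m jog '[[[-1,0,1,0,0,0,0.1],[0,0,0,0,0,0,0.1]]]'
```

```text
clock: 26.2
position: [0.45, 0.4275, 0.1035]
tool_rot: [3.141, -0.0, 2.181]
force: [2.8, 2.4, 3.0]
grip_width: 0.0109
finger_force: 45.1
clock: 26.4
position: [0.4505, 0.4268, 0.1025]
tool_rot: [3.141, -0.0, 2.181]
force: [3.2, 5.0, 2.0]
grip_width: 0.0109
finger_force: 45.2
```

```bash
python3 -m jog '[[[-1,0,1,0,0,0,0.1],[0,0,0,0,0,0,0.1]]]'
python3 -m jog '[[[-1.5,0,1,0,0,0,0.1],[0,0,0,0,0,0,0.1]]]'
python3 - <<'E'
from meas import *
s=st()
d=snap('scene'); g=s['position']-[0,0,.054]; print('grasp px',proj(d,g))
for r in bot.spot_point('handle_ball',d)[:2]: print(r['xyz'],r['conf'],proj(d,r['xyz']))
t=bot.trace('handle_ball',d)
for r in t[:2]: ys,xs=np.nonzero(r['region']); print(r['conf'],xs.min(),xs.max(),ys.min(),ys.max())
S=np.array([.4605,.3645]); u=np.array([-.819,-.574]); v=np.array([.574,-.819])
print('grasp seat frame',(g[:2]-S)@u,(g[:2]-S)@v,g[2])
for a in (0,-25,-45,-55): print(a,proj(d,np.r_[S-.0258*u-(.0298+.04*np.cos(np.radians(a)))*v,.0785+.04*np.sin(np.radians(a))]).round(1))
E
```

```text
clock: 26.6
position: [0.4507, 0.4266, 0.1017]
tool_rot: [3.141, -0.001, 2.182]
force: [-0.3, 5.0, 6.9]
grip_width: 0.0106
finger_force: 45.9
clock: 26.8
position: [0.4512, 0.4267, 0.1014]
tool_rot: [3.14, -0.002, 2.183]
force: [-4.1, 11.1, 13.1]
grip_width: 0.0108
finger_force: 45.9
{'clock': 26.8, 'qpos': [-0.932, 0.784, 0.1194, 1.7441, -0.1485, 0.6202, -0.1141], 'position': [0.4512, 0.4267, 0.1014], 'tool_rot': [3.14, -0.0023, 2.1829], 'force': [-4.11, 11.0519, 13.0818], 'grip_width': 0.0108, 'finger_force': 45.9085}
grasp px [290.7614674  341.69563816]
[0.447, 0.4282, 0.0505] 0.63 [292.30601479 341.88771741]
grasp seat frame -0.028058112349553778 -0.05625391222021822 0.04736375750054366
0 [292.6 335.5]
-25 [292.5 340.3]
-45 [292.  341.3]
-55 [291.8 340.8]
```

Stop felt (13 N). I release, rise and check.

```bash
python3 -m jog '[[[1,0,-0.8,0,0,0,0.1],[0,0,0,0,0,0,0.45],[0,0,0,0,0,0,0.45],[0,0,0,0,0,0,0.45]]]'
python3 -m jog '[[[0,0,-8,0,0,0,0.45],[0,0,-25,0,0,0,0.45],[0,0,-35,0,0,0,0.45],[0,0,-35,0,0,0,0.45],[0,0,-30,0,0,0,0.45]]]'
python3 -m jog '[[[40,0,0,0,0,0,0.45],[40,0,0,0,0,0,0.45],[40,0,0,0,0,0,0.45],[0,0,0,0,0,0,0.45],[0,0,0,0,0,0,0.45]]]'
python3 - <<'E'
from meas import *
s=st()
d=snap('top'); u,v=map(int,proj(d,[.475,.38,.07]))
a=cv2.resize(d['img'][v-32:v+28,u-50:u+50,::-1],(500,300),interpolation=cv2.INTER_CUBIC)
d2=snap('scene'); u,v=map(int,proj(d2,[.47,.39,.07]))
b=cv2.resize(d2['img'][v-30:v+30,u-50:u+50,::-1],(500,300),interpolation=cv2.INTER_CUBIC)
cv2.imwrite('pics/l.png',np.vstack([a,b]))
o=[]
for x in (d,d2):
    r=bot.spot_point('handle_ball',x); print([(np.round(q['xyz'],4),round(q['conf'],2)) for q in r[:2]])
for x in (d,d2):
    r=bot.spot_point('waisted_roller_mid',x); print([(np.round(q['xyz'],4),round(q['conf'],2)) for q in r[:2]])
E
```

```text
clock: 27.35
position: [0.4498, 0.4259, 0.1008]
tool_rot: [-3.139, -0.001, 2.182]
force: [-5.2, 6.4, 1.1]
grip_width: 0.0388
finger_force: 0.0
clock: 27.85
position: [0.4509, 0.4248, 0.2355]
tool_rot: [-3.14, 0.0, 2.181]
force: [0.6, 1.0, 0.2]
grip_width: 0.0386
finger_force: 0.0
clock: 28.35
position: [0.3815, 0.5238, 0.2335]
tool_rot: [-3.139, 0.001, 2.183]
force: [0.6, -0.9, -0.1]
grip_width: 0.0384
finger_force: 0.0
{'clock': 28.35, 'qpos': [-1.1376, 0.6416, 0.162, 1.6041, -0.1226, 0.9082, -0.3198], 'position': [0.3815, 0.5238, 0.2335], 'tool_rot': [-3.1395, 0.001, 2.1825], 'force': [0.5559, -0.8534, -0.1136], 'grip_width': 0.0384, 'finger_force': 0.0}
[(array([0.4449, 0.4282, 0.0527]), 0.52)]
[(array([0.4495, 0.4259, 0.05  ]), 0.53), (array([ 0.4941,  0.1783, -0.0025]), 0.5)]
[(array([0.508 , 0.1602, 0.0539]), 0.7)]
[(array([ 0.4959,  0.1797, -0.0029]), 0.62), (array([0.4695, 0.4027, 0.0774]), 0.51)]
```

View pics/l.png

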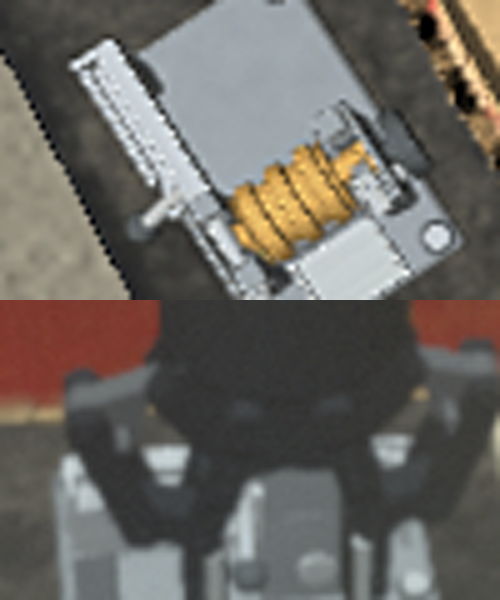

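The handle hangs down in the notch: ball at (135,228) in the top view, z about 0.051. The bolt lies over the left shaft end, and the jaw covers the right one. To be sure it is fully down, I press lightly on the ball from above with closed fingers.

```bash
python3 plan.py .4464 .4326 .145 125
```

```text
{'clock': 28.65, 'qpos': [-1.1352, 0.6406, 0.1625, 1.6037, -0.1227, 0.9077, -0.32], 'position': [0.3833, 0.5231, 0.2343], 'tool_rot': [-3.1414, 0.0003, 2.1795], 'force': [0.2403, 0.4951, 0.0474], 'grip_width': 0.0387, 'finger_force': 0.0}
rotvec tool [-0.     0.    -0.002]
shift mm in final tool axes [-110.4   -0.2   89.3] in present axes [-1.103e+02  1.000e-01  8.930e+01]
```

```bash
python3 -m jog '[[[-38,0,0,0,0,0,0],[-37,0,0,0,0,0,0],[-35,0,20,0,0,0,0],[0,0,35,0,0,0,0],[0,0,20,0,0,0,0]]]' 20
python3 -m jog '[[[0,0,14,0,0,0,0],[0,0,0,0,0,0,0],[0,0,0,0,0,0,0]]]'
for i in 1; do python3 -m jog '[[[0,0,5,0,0,0,0],[0,0,3,0,0,0,0],[0,0,0,0,0,0,0],[0,0,0,0,0,0,0]]]'; done
python3 -m jog '[[[0,0,3,0,0,0,0],[0,0,0,0,0,0,0],[0,0,0,0,0,0,0]]]'
python3 -m jog '[[[0,0,2,0,0,0,0],[0,0,0,0,0,0,0],[0,0,0,0,0,0,0]]]'
```

```text
clock: 29.15
position: [0.4463, 0.4318, 0.1576]
tool_rot: [-3.14, 0.001, 2.178]
force: [0.6, 0.0, 0.0]
grip_width: -0.0002
finger_force: 0.0
clock: 29.45
position: [0.4459, 0.4339, 0.1459]
tool_rot: [3.141, -0.0, 2.181]
force: [0.9, 0.8, 0.6]
grip_width: -0.0
finger_force: 0.0
clock: 29.85
position: [0.4456, 0.4338, 0.1375]
tool_rot: [3.141, -0.0, 2.181]
force: [0.3, -0.4, 0.3]
grip_width: 0.0003
finger_force: 0.0
clock: 30.15
position: [0.4456, 0.4337, 0.1342]
tool_rot: [-3.141, 0.0, 2.181]
force: [-0.3, -0.1, -0.8]
grip_width: 0.0001
finger_force: 0.0
clock: 30.45
position: [0.4456, 0.4337, 0.1322]
tool_rot: [-3.141, 0.0, 2.181]
force: [-0.6, -1.0, 0.3]
grip_width: 0.0002
finger_force: 0.0
```

```bash
python3 -m jog '[[[0,0,1.5,0,0,0,0],[0,0,0,0,0,0,0],[0,0,0,0,0,0,0]]]'
python3 -m jog '[[[0,0,1.5,0,0,0,0],[0,0,0,0,0,0,0],[0,0,0,0,0,0,0]]]'
python3 -m jog '[[[0,0,1.5,0,0,0,0],[0,0,0,0,0,0,0],[0,0,0,0,0,0,0]]]'
```

```text
clock: 30.75
position: [0.4457, 0.4337, 0.1308]
tool_rot: [3.141, 0.0, 2.181]
force: [0.0, 0.3, 0.2]
grip_width: -0.0001
finger_force: 0.2
clock: 31.05
position: [0.4458, 0.4337, 0.1294]
tool_rot: [3.141, 0.0, 2.181]
force: [1.7, -1.9, 3.4]
grip_width: -0.0
finger_force: 2.0
clock: 31.35
position: [0.4462, 0.4338, 0.1286]
tool_rot: [3.14, 0.0, 2.18]
force: [0.1, -3.1, 14.3]
grip_width: 0.0002
finger_force: 7.1
```

Contact came at ball-centre height 0.050 m, which is the 45° stop, and it was firm at 14 N. I retreat and hand in.

```bash
python3 -m jog '[[[0,0,-5,0,0,0,0],[0,0,-25,0,0,0,0],[0,0,-35,0,0,0,0],[0,0,-35,0,0,0,0],[0,0,-20,0,0,0,0]]]'
python3 -m jog '[[[0,0,0,0,0,0,0],[0,0,0,0,0,0,0],[0,0,0,0,0,0,0]]]'
python3 -c "
from workcell import bot
print(bot.job_done())"
```

```text
clock: 31.85
position: [0.4458, 0.4341, 0.2504]
tool_rot: [3.14, -0.001, 2.181]
force: [0.1, -0.3, -0.5]
grip_width: -0.0001
finger_force: 0.0
clock: 32.15
position: [0.4452, 0.4335, 0.2467]
tool_rot: [-3.14, 0.0, 2.181]
force: [-0.8, -0.7, -0.1]
grip_width: 0.0
finger_force: 0.0
the job is handed in; nothing more can be done
None
```

The ringed roller is seated in both bearings with the jaw shut over one shaft end and the bolt across the other; its handle is fully down in the notch. The waisted roller is still in the rack, and the job was handed in at about 32 s.

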